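# Third hand for the fry cutter's blade cassette

## Robot

A 7-joint arm with a two-finger parallel gripper is mounted at the origin on the work surface. World frame = base frame: x ahead of the robot, y to its left, z up, the work surface at z = 0. Lengths are in m, angles in rad, forces in N, time in s.
With the tool pointing down it reaches from about 0.4 to 0.85 m from the base axis. Payload 10.4 kg.
Tool frame: the origin (TCP) lies midway between the tips of the shut fingers; the grasp point (between the pads) lies 19 mm behind it; z points along the fingers, y is the line along which they close (so a half turn about z gives the same grasp; the last joint's range is limited). The gripper opens to 85 mm and grips with 20 to 120 N. Pads are 22 mm wide; open, the fingers measure 114 mm over their backs; the gripper's body (76 mm by 85 mm) begins 54 mm behind the grasp point. The pads swing forward as they close: fully open they stand 13 mm farther back than shut.
Start: joints at [-0.023, 0.332, -0.065, 1.46, 0.022, 1.35, -0.088], TCP at [0.625, 0, 0.206] pointing down, gripper open.
Joint ranges: [-2.6, 2.6], [-0.5, 2.12], [-1.47, 1.34], [0.16, 2.42], [-1.27, 4.41], [0.06, 2.06], [-2.6, 2.6]. Speed limits (rad/s): [2.22, 2.22, 2.79, 2.79, 3.14, 3.14, 3.14].

## Interface

Orientations are given as a unit quaternion [x, y, z, w].
In Python, from workcell import get_obs, camera, camera_params, hand_in gives the robot as it stands.
- The arm moves only by the tool carry_out, never from a script. Its argument "commands" is a list that holds one entry, the list of rows, each a list of 6 numbers: the shift along the tool's x, y, z in units of 40 mm (1.0 is 40 mm), then the turn, a rotation vector about the tool's x, y, z in units of 6 degrees (1.0 is 6 degrees). In form: [[[x, y, z, ax, ay, az], ...]]. A call has 1 to 20 rows; each row shifts and turns the commanded pose from where the row before left it, along the tool's axes as they then stand; what a row does not reach is not made up. A row lasts 1/12 s, in which the tool goes at most 41.7 mm and 7.16 degrees, less where a joint would pass 70% of its speed; a pose out of reach is approached as far as the arm can. A call is refused whole if a number of a shift passes 1 or a number of a turn 1, either way. A call with a gripper value outside its range is refused whole. "hand" is the closure, from -1 (fully open) to 1 (shut), set as the call begins (left out, the last holds). The fingers move at their own pace and stop on an object; "force" is the grip in N (left out, the last holds). Time passes only in rows, so rows that do not move let the fingers close. It gives the time, the measured TCP pose, the force, the opening and the grip force at its end, in the units of the state.
- get_obs(): the state, without advancing time (a new reading comes with each control period).
- camera(name): name is "scene" or "side" or "wrist"; returns the picture (400x640x3 uint8, red, green, blue); there is no depth.
- camera_params(name): a dict with "mtx" (3x3 intrinsics, pixels), "R" (3x3) and "t" (3): a world point X has camera coordinates R X + t. Camera axes: x right, y down, z forward; pixel columns grow to the right and rows downward; lengths in m; the calibration is good to about 2 mm. A picture is of the moment at which its call begins: read the wrist's pose just before it. camera_params takes no time and is no camera call; for the wrist camera it gives the pose at the moment of the call.
- hand_in(): hands the job in; it is judged then, once.
The state is a dict: "clock": time; "joint_pos": joint angles; "joint_velocities": joint speeds; "tau": joint torques, N m; "position": TCP position; "ee_rot": TCP orientation; "ft_force": force on the tool from outside, world axes, zero at the start; "torque": the same for the moment, N m; "grip_width": opening from 0.0 (shut) to 1.0 (fully open); "grasp_force": force on a finger pad.
Only numpy, scipy, OpenCV 4.12 (cv2) and the standard library are available. Lean on these libraries where they do the work, as an engineer would, in place of code of your own. Each camera call takes 0.05 s, during which the arm holds its last target. There are 200 camera calls.

## Task

Take the blade cassette from the worktop by its handle block, stand it down in the fry cutter's channel with its handle away from the spring seat, then press it gently and squarely against the seat with a steady push of about 10 N, so that the seat gives about 10 mm, a little over half its 16 mm travel. Keep that push steady for at least two seconds and finish the program while still holding the cassette pressed like that, so that the cook can put the nuts on: do not let go or back off. Leave the saucepan and the plates where they are.

Things in the scene. Friction and masses are not known exactly. Their poses are not given: they have to be found in the camera images.
- cutter: Fry cutter, fixed, steel and aluminium. Origin on the worktop under its channel; z up; +x is the pressing direction, to seat, end frame (x 90 to 110, top at z 125, y +-71 mm) and outlet chute. Channel: flat bed at z = 30 mm, x -90 to 130 mm; side walls 8 mm thick, inner faces at y = +-61 mm, 15 mm above the bed, x -90 to 85 mm; open above and at the -x end. Lever on the -y side below z 35 mm.
- seat: Spring seat: upright black square frame with a window, across the channel; 110 wide, 80 high, 10 mm thick. Origin: middle of the front face's lower edge, at x 60, y 0, z 35 mm in the cutter's frame when unpressed; same axes. Slides only along cutter +x, 0 to 16 mm (hard stop), on a spring of 1.0 N per mm, no preload (10 mm in = 10 N); springs back.
- cassette: Blade cassette, loose, 0.3 to 0.65 kg, standing on the worktop: aluminium square frame 24 thick (x -12 to 12), 110 wide (y), 90 mm high, steel blade grid in its window. Origin: centre of the frame's underside, z up. The front face, x = +12 mm, goes against the seat; touching the unpressed seat, on the bed, the origin is at x 48, y 0, z 30 mm of the cutter, x axes parallel.
- handle (a point): Centre of the cassette's black handle block, on the back of its frame, at x -37, y 0, z 48 mm in the cassette's frame, same axes. Block: x -12 to -62 mm, 28 mm wide (y), 25 to 72 mm above the underside; free on both sides and above. Under it are a 16 mm wide strut and a foot 60 mm wide, 6 mm thick. A crossbar 84 mm wide (x -12 to 0, z 35 to 55 mm) ties it to the frame.
- saucepan: Bystander: steel saucepan with spoons in it, 170 mm across, 85 mm high (spoons to 130 mm); origin at the centre of its underside.
- plates: Bystander: stack of four white plates, 250 mm across, 36 mm high; origin at the centre of its underside.
Mind the look-alikes: they are no part of the job. Of the things shaped like the cassette, the aluminium one is meant.

How it is judged:
By the outcome, as a careful person would: the job done as asked, in the order asked, and still so for the second after the job is handed in, while the arm keeps its last pose, push and grip.
It also fails if it takes over 48 s, if anything falls off the work surface, if the arm or the gripper's body presses on something with over 40 N, if the wrist force passes 120 N, or if a joint passes its speed limit or range.

## Working session

There is one attempt and no reset: what is moved stays moved. The work goes in short steps, Python scripts to look and compute and a tool call to move; the robot and the scene stay as the last step left them, time stands still between calls to the robot, and variables do not carry over. Pictures are saved under pics/ and viewed, at most 10 in all, crops included, and the job is handed in when it is done.

Besides the shell and the picture viewer there is one more tool, called after ">>>" by a JSON object that holds its "fn" and its "kwargs". carry_out: Moves the arm, as the interface text tells. Its arguments: {"type":"object","properties":{"commands":{"type":"array"},"hand":{"type":"number"},"force":{"type":"number"}},"required":["commands"]}

```bash
mkdir -p pics; cat > h.py <<'E'
import numpy as np, cv2
from workcell import get_obs, camera, camera_params, hand_in
def snap(n,f):
    p=camera_params(n); im=camera(n); cv2.imwrite(f'pics/{f}.png',cv2.cvtColor(im,cv2.COLOR_RGB2BGR)); np.savez(f'pics/{f}.npz',**{k:np.array(p[k]) for k in('mtx','R','t')}); return im
def load(f):
    d=np.load(f'pics/{f}.npz'); return d['mtx'],d['R'],d['t']
def ray(f,u,v,z):
    K,R,t=load(f); c=-R.T@t; d=R.T@np.linalg.inv(K)@[u,v,1]; return c+d*(z-c[2])/d[2]
def proj(f,X):
    K,R,t=load(f); x=(K@(R@np.atleast_2d(X).T+t[:,None])).T; return x[:,:2]/x[:,2:]
E
python3 - <<'E'
from h import *
a=snap('scene','s1');b=snap('side','d1')
for f in('s1','d1'):
    K,R,t=load(f);print((-R.T@t).round(3),R[2].round(2),K[0,0])
o=get_obs();print(o['clock'],o['ee_rot'],o['position'])
E
```

```text
[ 1.349 -0.179  1.042] [-0.63  0.13 -0.76] 370.2339772257528
[-0.096  0.692  1.179] [ 0.42 -0.49 -0.77] 490.20021421949673
0.1 [ 7.07110876e-01  7.07102394e-01 -4.74810240e-04 -4.33069105e-04] [ 6.24629818e-01 -1.44088121e-05  2.05398689e-01]
```

View pics/s1.png

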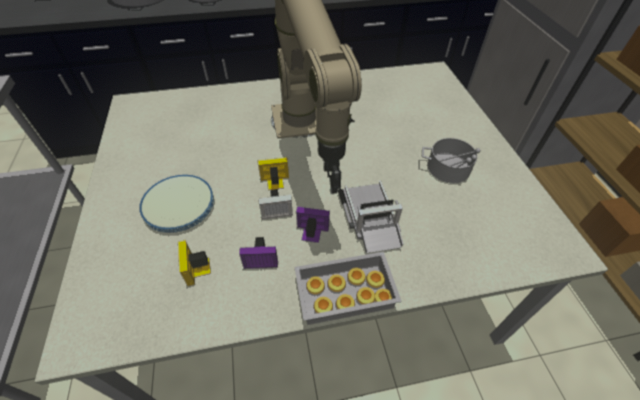

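View pics/d1.png

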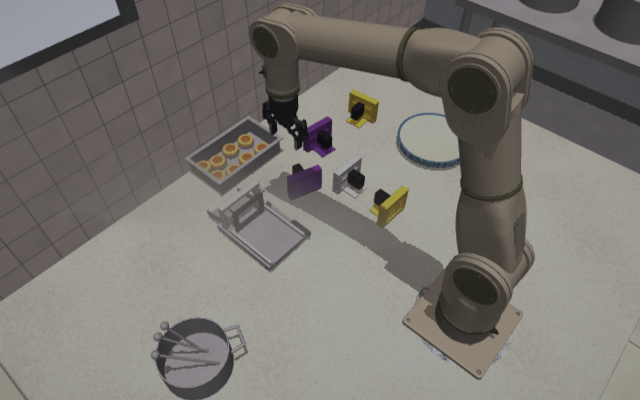

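The view shows five look-alikes. Scene pixels are yellow (272,172), aluminium (276,204), purple (312,222), purple (258,257) and yellow (190,262); the same aluminium one is at side (350,178). The aluminium one is the cassette. The cutter is at scene (372,215) / side (262,232). Next, a close crop of both.

```bash
python3 - <<'E'
from h import *
a=cv2.imread('pics/s1.png');b=cv2.imread('pics/d1.png')
def crop(im,x,y,w,h,k): return cv2.resize(im[y:y+h,x:x+w],None,fx=k,fy=k,interpolation=cv2.INTER_CUBIC)
A=crop(a,245,175,160,75,5)   # 800x375
B=crop(b,205,150,200,125,4)
cv2.imwrite('pics/c1.png',A);cv2.imwrite('pics/c2.png',B)
E
```

```text
(no output)
```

View pics/c1.png

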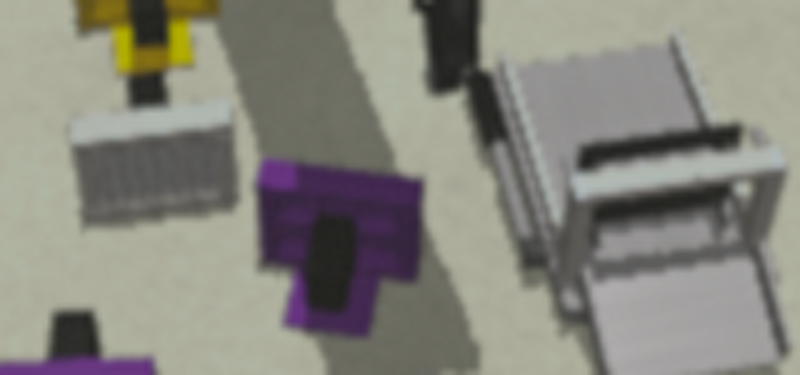

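View pics/c2.png

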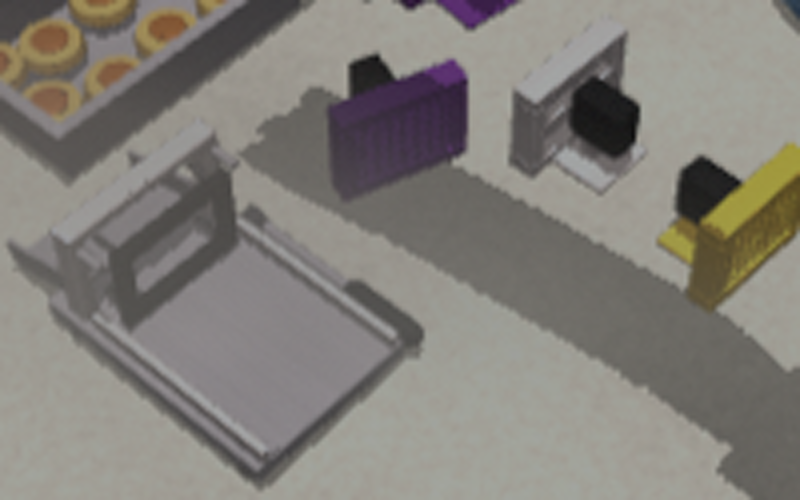

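```bash
cat > fit.py <<'E'
from h import *
from scipy.optimize import least_squares
S=lambda x,y:('s1',245+(x+.5)/5-.5,175+(y+.5)/5-.5)
D=lambda x,y:('d1',205+(x+.5)/4-.5,150+(y+.5)/4-.5)
cas=[(S(86,227),12,-55,0),(S(238,207),12,55,0),(S(78,150),12,-55,90),(S(235,130),12,55,90),(S(70,120),-12,-55,90),(S(230,102),-12,55,90),
(D(535,108),-12,55,90),(D(512,92),12,55,90),(D(530,175),-12,55,0),(D(510,160),12,55,0),(D(627,32),-12,-55,90),(D(608,20),12,-55,90)]
cut=[(S(575,180),90,-71,125),(S(780,150),90,71,125),(S(570,197),110,-71,125),(S(785,168),110,71,125),(S(503,55),-90,-65,45),(S(675,40),-90,65,45),
(D(265,455),-90,65,45),(D(403,345),-90,-65,45),(D(52,235),110,71,125),(D(75,245),90,71,125),(D(215,133),90,-71,125),(D(200,122),110,-71,125),
(D(108,245),60,55,115),(D(228,170),60,-55,115),(D(237,247),60,-55,35),(D(130,325),60,55,35)]
def W(p,X):
    c,s=np.cos(p[2]),np.sin(p[2]); X=np.array(X)/1000.
    return np.array([p[0]+c*X[0]-s*X[1],p[1]+s*X[0]+c*X[1],X[2]])
for n,L,g in(('cas',cas,[.68,-.15,0]),('cut',cut,[.7,.1,0])):
    r=lambda p:np.concatenate([proj(f,W(p,X))[0]-[u,v] for (f,u,v),*X in L])
    q=least_squares(r,g,loss='soft_l1'); print(n,q.x.round(4),np.degrees(q.x[2]).round(2)); print(r(q.x).reshape(-1,2).round(1).tolist())
    if n=='cas': print('handle',W(q.x,[-37,0,48]))
E
python3 fit.py
```

```text
cas [ 0.5271 -0.1654 -0.0394] -2.26
[[-0.0, -0.1], [0.7, 0.1], [-1.5, -1.0], [-0.1, -0.8], [-0.3, -0.4], [0.2, -0.5], [-0.2, -1.0], [-0.3, -1.0], [-0.1, 1.6], [-0.6, 1.3], [0.4, -0.6], [-0.7, -1.3]]
handle [ 0.4901762 -0.1639248  0.048    ]
cut [ 0.5623  0.16   -0.014 ] -0.8
[[-1.6, -1.1], [0.1, -1.2], [1.0, 0.4], [1.1, -0.1], [0.4, -0.5], [0.3, -2.1], [-0.0, -0.8], [-1.8, -1.9], [-0.9, -1.7], [-1.9, -0.4], [0.8, -0.7], [-0.2, -1.4], [2.0, 4.3], [1.0, 0.7], [0.8, -1.0], [-0.1, 1.5]]
```

```bash
python3 - <<'E'
from h import *
from scipy.spatial.transform import Rotation as Ro
o=get_obs();p=camera_params('wrist');R=np.array(p['R']);t=np.array(p['t'])
T=Ro.from_quat(o['ee_rot']).as_matrix();c=-R.T@t
print('cam in tool',(T.T@(c-o['position'])).round(3),'axis',(T.T@R[2]).round(2),'right',(T.T@R[0]).round(2))
print(T.round(2).tolist(), o['grip_width'],o['ft_force'])
f=lambda x,y,z:ray('d1',205+(x+.5)/4-.5,150+(y+.5)/4-.5,z).round(3)
print('yellow handle top end',f(680,165,.072),f(703,155,.072),'foot end',f(658,238,.006))
print('our foot end',f(645,150,.006),f(605,190,.006),'handle top end',f(606,98,.072),f(638,112,.072))
E
```

```text
cam in tool [ 0.068  0.001 -0.169] axis [-0.26  0.    0.96] right [ 0.  1. -0.]
[[0.0, 1.0, -0.0], [1.0, -0.0, -0.0], [-0.0, -0.0, -1.0]] 0.9991837459722515 [-0.37235662  0.53342027  0.46064844]
yellow handle top end [ 0.406 -0.148  0.072] [ 0.399 -0.168  0.072] foot end [ 0.404 -0.128  0.006]
our foot end [ 0.467 -0.192  0.006] [ 0.464 -0.138  0.006] handle top end [ 0.49  -0.165  0.072] [ 0.463 -0.17   0.072]
```

>>> {"fn": "carry_out", "kwargs": {"commands": [[[-0.683,-0.5625,0,0,0,0],[-0.683,-0.5625,0,0,0,0],[-0.683,-0.5625,0,0,0,0],[-0.683,-0.5625,0,0,0,0],[-0.683,-0.5625,0,0,0,0],[-0.683,-0.5625,0,0,0,0],[0,0,0,0,0,-0.98],[0,0,0,0,0,-0.98],[0,0,0,0,0,-0.98],[0,0,0,0,0,-0.98],[0,0,0,0,0,-0.98],[0,0,0,0,0,-0.98],[0,0,0,0,0,-0.98],[0,0,0,0,0,-0.98],[0,0,0,0,0,-0.98],[0,0,0,0,0,-0.98],[0,0,0,0,0,-0.98],[0,0,0,0,0,-0.98],[0,0,0,0,0,-0.98],[0,0,0,0,0,-0.98]]], "hand": -1}}

```text
clock: 1.77
position: [0.4898, -0.1638, 0.2058]
ee_rot: [0.064, 0.998, 0.0, -0.0]
ft_force: [0.1, -0.7, 0.4]
grip_width: 0.999
grasp_force: 0.0
```

>>> {"fn": "carry_out", "kwargs": {"commands": [[[0,0,0,0,0,-0.9],[0,0,0,0,0,0],[0,0,0,0,0,0]]]}}

```text
clock: 2.02
position: [0.4898, -0.1639, 0.2059]
ee_rot: [0.021, 1.0, 0.0, -0.0]
ft_force: [0.0, 0.2, -0.6]
grip_width: 1.001
grasp_force: 0.0
```

```bash
cat > st.py <<'E'
from h import *
from scipy.spatial.transform import Rotation as Ro
def st():
    o=get_obs();T=Ro.from_quat(o['ee_rot']).as_matrix()
    yaw=np.degrees(np.arctan2(-T[1,0],-T[0,0]))
    print('clk %.2f'%o['clock'],'pos',np.array(o['position']).round(4),'yaw %.2f'%yaw,'zax',T[:,2].round(3),'F',np.array(o['ft_force']).round(2),'M',np.array(o['torque']).round(2),'w %.3f g %.1f'%(o['grip_width'],o['grasp_force']))
    return o,T
if __name__=='__main__': st()
E
python3 - <<'E'
from st import *
o,T=st();print(np.round(o['joint_pos'],2));im=snap('wrist','w1')
E
```

```text
clk 2.02 pos [ 0.4898 -0.1639  0.2059] yaw -2.46 zax [-0.  0. -1.] F [ 0.02  0.2  -0.55] M [ 0.02  0.03 -0.01] w 1.001 g 0.0
[ 0.26  0.1  -0.03  1.74  0.    1.3   1.76]
```

View pics/w1.png

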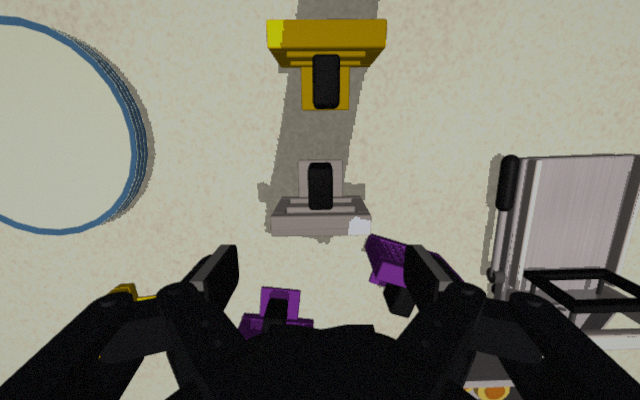

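The aluminium cassette is at (320,200) with its black handle centred in line with the tool; the cutter channel is at the right.

```bash
python3 - <<'E'
from h import *
im=cv2.imread('pics/w1.png');p=[.5271,-.1654,-.0394]
def W(p,X):
    c,s=np.cos(p[2]),np.sin(p[2]); X=np.array(X)/1000.
    return np.array([p[0]+c*X[0]-s*X[1],p[1]+s*X[0]+c*X[1],X[2]])
big=cv2.resize(im[140:260,250:390],None,fx=4,fy=4,interpolation=cv2.INTER_CUBIC)
for X in [(-62,-14,72),(-62,14,72),(-12,-14,72),(-12,14,72),(-12,-55,90),(-12,55,90),(12,-55,90),(12,55,90),(12,-55,0),(12,55,0)]:
    u,v=proj('w1',W(p,X))[0];cv2.circle(big,(int((u-249.5)*4),int((v-139.5)*4)),3,(0,0,255),-1)
c=[.5623,.16,-.014]
b2=cv2.resize(im[130:330,480:640],None,fx=3,fy=3,interpolation=cv2.INTER_CUBIC)[:,:240*2]
for X in [(-90,-61,30),(-90,61,30),(-90,-69,45),(-90,-61,45),(60,-55,115),(60,55,115),(85,-61,45)]:
    u,v=proj('w1',W(c,X))[0];print(X,u.round(),v.round());cv2.circle(b2,(int((u-479.5)*3),int((v-129.5)*3)),3,(0,0,255),-1)
cv2.imwrite('pics/w1c.png',big);
H=np.zeros((600,800,3),np.uint8);H[:360,:420]=big[:480:1][:480][::1][:360,:420] if 0 else cv2.resize(big,(420,360));H[:570,425:800]=cv2.resize(b2,(456,570))[:,:375];cv2.imwrite('pics/w1m.png',H)
E
```

```text
(-90, -61, 30) 533.0 156.0
(-90, 61, 30) 632.0 153.0
(-90, -69, 45) 536.0 158.0
(-90, -61, 45) 542.0 158.0
(60, -55, 115) 572.0 304.0
(60, 55, 115) 675.0 302.0
(85, -61, 45) 519.0 288.0
```

View pics/w1m.png

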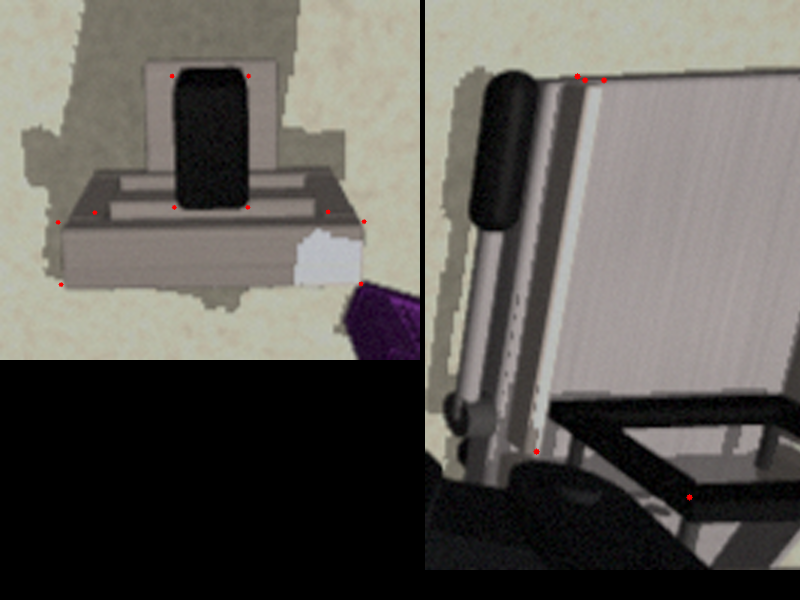

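The overlay agrees to about 2 mm for the cassette: the handle is at (0.490, -0.164) and the yaw about -2.3°. Descend and grip.

>>> {"fn": "carry_out", "kwargs": {"commands": [[[0,0,0.8,0,0,0.03],[0,0,0.8,0,0,0],[0,0,0.8,0,0,0],[0,0,0.8,0,0,0],[0,0,0.7,0,0,0],[0,0,0.3,0,0,0],[0,0,0.15,0,0,0],[0,0,0,0,0,0],[0,0,0,0,0,0]]]}}

```text
clock: 2.82
position: [0.4905, -0.164, 0.0328]
ee_rot: [0.022, 1.0, -0.0, 0.0]
ft_force: [1.1, -0.1, 0.1]
grip_width: 1.002
grasp_force: 0.0
```

>>> {"fn": "carry_out", "kwargs": {"commands": [[[0,0,0,0,0,0],[0,0,0,0,0,0],[0,0,0,0,0,0],[0,0,0,0,0,0],[0,0,0,0,0,0],[0,0,0,0,0,0],[0,0,0,0,0,0],[0,0,0,0,0,0],[0,0,0,0,0,0],[0,0,0,0,0,0],[0,0,0,0,0,0],[0,0,0,0,0,0]]], "hand": 1, "force": 90}}

```text
clock: 3.82
position: [0.4904, -0.164, 0.033]
ee_rot: [0.022, 1.0, -0.0, 0.0]
ft_force: [-2.4, 0.4, 7.5]
grip_width: 0.302
grasp_force: 89.7
```

```bash
python3 st.py
```

```text
clk 3.82 pos [ 0.4904 -0.164   0.033 ] yaw -2.47 zax [ 0.001 -0.    -1.   ] F [-2.39  0.42  7.49] M [0.2  0.57 0.03] w 0.302 g 89.7
```

>>> {"fn": "carry_out", "kwargs": {"commands": [[[0,0,-0.2,0,0,0],[0,0,-0.4,0,0,0],[0,0,-0.6,0,0,0],[0,0,-0.6,0,0,0],[0,0,-0.6,0,0,0],[0,0,-0.4,0,0,0],[0,0,-0.2,0,0,-0.28],[0,0,0,0,0,0],[0,0,0,0,0,0]]]}}

```text
clock: 4.57
position: [0.4896, -0.1638, 0.1518]
ee_rot: [0.007, 1.0, 0.0, -0.0]
ft_force: [0.3, 1.0, -5.3]
grip_width: 0.3
grasp_force: 89.4
```

>>> {"fn": "carry_out", "kwargs": {"commands": [[[-0.04,0.3,0,0,0,0],[-0.08,0.56,0,0,0,0],[-0.08,0.56,0,0,0,0],[-0.08,0.56,0,0,0,0],[-0.08,0.56,0,0,0,0],[-0.08,0.56,0,0,0,0],[-0.08,0.56,0,0,0,0],[-0.08,0.56,0,0,0,0],[-0.08,0.56,0,0,0,0],[-0.08,0.56,0,0,0,0],[-0.08,0.56,0,0,0,0],[-0.08,0.56,0,0,0,0],[-0.08,0.56,0,0,0,0],[-0.08,0.56,0,0,0,0],[-0.06,0.38,0,0,0,0],[-0.02,0.16,0,0,0,0],[0,0,0,0,0,0],[0,0,0,0,0,0],[0,0,0,0,0,0]]]}}

```text
clock: 6.15
position: [0.5407, 0.1586, 0.1517]
ee_rot: [0.008, 1.0, -0.0, -0.0]
ft_force: [0.7, -1.4, -4.8]
grip_width: 0.302
grasp_force: 89.4
```

```bash
python3 - <<'E'
from st import *
st();snap('wrist','w2');snap('side','d2')
a=cv2.imread('pics/w2.png');b=cv2.imread('pics/d2.png')
H=np.zeros((600,800,3),np.uint8)
H[:,:]=0
A=cv2.resize(a,(560,350));H[:350,:560]=A
B=cv2.resize(b[130:280,160:360],(600,450))
cv2.imwrite('pics/w2m.png',np.vstack([cv2.resize(a,(800,500))]))
cv2.imwrite('pics/d2m.png',cv2.resize(b[120:290,170:370],(700,595),interpolation=cv2.INTER_CUBIC))
E
```

```text
clk 6.15 pos [0.5407 0.1586 0.1517] yaw -0.88 zax [-0.001 -0.001 -1.   ] F [ 0.66 -1.43 -4.79] M [-0.02  0.12  0.01] w 0.302 g 89.4
```

View pics/w2m.png

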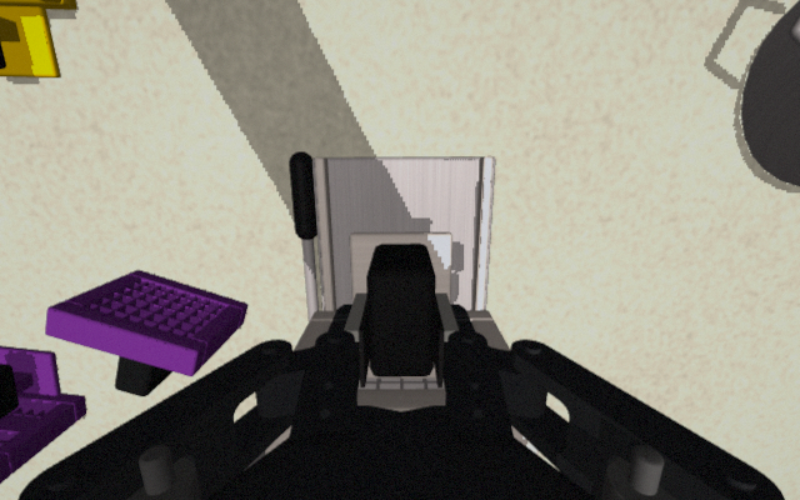

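```bash
python3 - <<'E'
from h import *
a=cv2.imread('pics/w2.png')
im=cv2.resize(a[115:265,230:410],None,fx=4,fy=4,interpolation=cv2.INTER_CUBIC)
c=[.5623,.16,-.014]
def W(p,X):
    C,s=np.cos(p[2]),np.sin(p[2]); X=np.array(X)/1000.
    return np.array([p[0]+C*X[0]-s*X[1],p[1]+s*X[0]+C*X[1],X[2]])
for X in [(-90,-69,45),(-90,-61,45),(-90,61,45),(-90,69,45),(10,-69,45),(10,-61,45),(10,61,45),(10,69,45),(-90,-61,30),(-90,61,30)]:
    u,v=proj('w2',W(c,X))[0];x,y=int((u-229.5)*4),int((v-114.5)*4);print(X,x,y);cv2.circle(im,(x,y),2,(0,0,255),-1)
cv2.imwrite('pics/w2c.png',im)
E
```

```text
(-90, -69, 45) 79 34
(-90, -61, 45) 112 34
(-90, 61, 45) 623 33
(-90, 69, 45) 656 33
(10, -69, 45) 105 429
(10, -61, 45) 136 429
(10, 61, 45) 600 429
(10, 69, 45) 630 429
(-90, -61, 30) 125 34
(-90, 61, 30) 609 34
```

View pics/w2c.png

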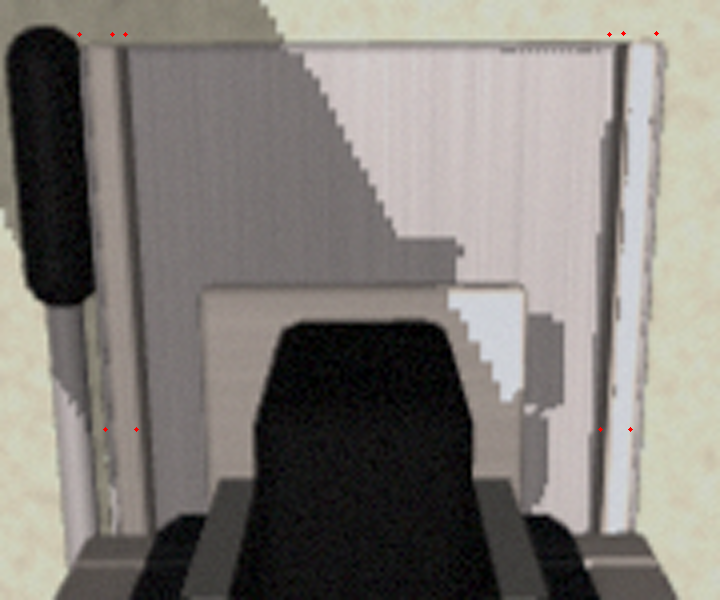

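The wrist view shows the channel with walls at crop x 118 and 629, about 2.7 mm to +y of the carried cassette (foot centre 364). Its open end is at crop row 43, so the cutter is about 2 mm further in +x. Correct and lower.

>>> {"fn": "carry_out", "kwargs": {"commands": [[[0,0.068,0,0,0,0],[0,0,0.2,0,0,0],[0,0,0.4,0,0,0],[0,0,0.4,0,0,0],[0,0,0.4,0,0,0],[0,0,0.3,0,0,0],[0,0,0.2,0,0,0],[0,0,0.1,0,0,0],[0,0,0.05,0,0,0],[0,0,0,0,0,0],[0,0,0,0,0,0]]]}}

```text
clock: 7.17
position: [0.5414, 0.1631, 0.0708]
ee_rot: [0.007, 1.0, 0.0, 0.001]
ft_force: [-0.9, 0.1, -4.7]
grip_width: 0.299
grasp_force: 89.5
```

```bash
python3 - <<'E'
from st import *
st();snap('wrist','w3');snap('side','d3')
a=cv2.imread('pics/w3.png');b=cv2.imread('pics/d3.png')
A=cv2.resize(a[100:300,220:420],(400,400),interpolation=cv2.INTER_CUBIC);B=cv2.resize(b[165:285,200:320],(400,400),interpolation=cv2.INTER_CUBIC)
cv2.imwrite('pics/m3.png',np.hstack([A,B]))
E
```

```text
clk 7.17 pos [0.5414 0.1631 0.0708] yaw -0.78 zax [ 0.001  0.    -1.   ] F [-0.93  0.15 -4.74] M [ 0.01  0.1  -0.03] w 0.299 g 89.5
```

View pics/m3.png

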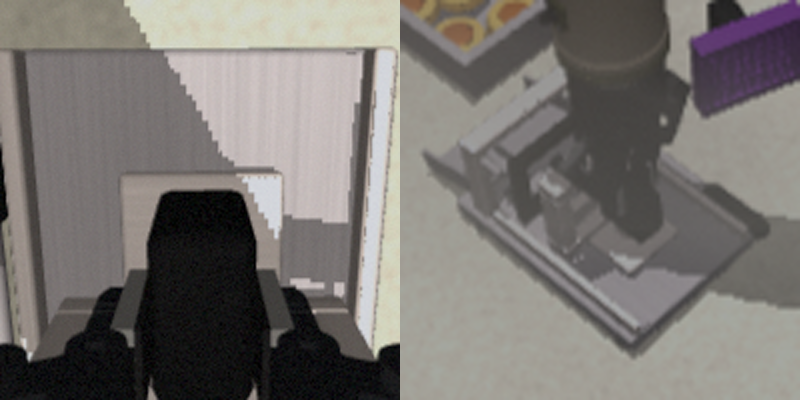

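The cassette stands between the walls, about 1.3 mm off centre to +y and clear of the seat. Correct and lower onto the bed.

>>> {"fn": "carry_out", "kwargs": {"commands": [[[0,-0.033,0.06,0,0,0],[0,0,0.06,0,0,0],[0,0,0.04,0,0,0],[0,0,0,0,0,0],[0,0,0,0,0,0]]]}}

```text
clock: 7.68
position: [0.5408, 0.1616, 0.0636]
ee_rot: [0.007, 1.0, -0.0, -0.0]
ft_force: [-1.1, 0.3, -5.5]
grip_width: 0.295
grasp_force: 89.4
```

>>> {"fn": "carry_out", "kwargs": {"commands": [[[0,0,0.03,0,0,0],[0,0,0,0,0,0],[0,0,0,0,0,0]]]}}

```text
clock: 7.93
position: [0.5409, 0.1617, 0.0631]
ee_rot: [0.007, 1.0, 0.0, 0.0]
ft_force: [-4.0, -1.7, 4.3]
grip_width: 0.299
grasp_force: 90.5
```

```bash
python3 st.py
```

```text
clk 7.93 pos [0.5409 0.1617 0.0631] yaw -0.78 zax [ 0.  0. -1.] F [-3.99 -1.74  4.25] M [-0.28  1.05 -0.02] w 0.299 g 90.5
```

>>> {"fn": "carry_out", "kwargs": {"commands": [[[0,0,-0.01,0,0,0],[-0.1,0,0,0,0,0],[-0.1,0,0,0,0,0],[-0.1,0,0,0,0,0],[-0.1,0,0,0,0,0],[-0.1,0,0,0,0,0],[-0.1,0,0,0,0,0],[-0.1,0,0,0,0,0],[0,0,0,0,0,0],[0,0,0,0,0,0]]]}}

```text
clock: 8.77
position: [0.5699, 0.1615, 0.0631]
ee_rot: [0.007, 1.0, 0.0, 0.001]
ft_force: [1.6, -0.1, -1.1]
grip_width: 0.302
grasp_force: 90.0
```

```bash
python3 st.py
```

```text
clk 8.77 pos [0.5699 0.1615 0.0631] yaw -0.78 zax [ 0.002  0.001 -1.   ] F [ 1.63 -0.11 -1.08] M [ 0.22 -0.36  0.04] w 0.302 g 90.0
```

>>> {"fn": "carry_out", "kwargs": {"commands": [[[-0.05,0,0,0,0,0],[-0.03,0,0,0,0,0],[0,0,0,0,0,0],[0,0,0,0,0,0]]]}}

```text
clock: 9.1
position: [0.5717, 0.1614, 0.0632]
ee_rot: [0.007, 1.0, 0.0, -0.0]
ft_force: [-4.6, -0.0, 3.4]
grip_width: 0.302
grasp_force: 90.7
```

>>> {"fn": "carry_out", "kwargs": {"commands": [[[-0.05,0,0,0,0,0],[0,0,0,0,0,0],[0,0,0,0,0,0]]]}}

```text
clock: 9.35
position: [0.5737, 0.1614, 0.0631]
ee_rot: [0.007, 1.0, 0.0, -0.0]
ft_force: [-5.2, 0.2, 4.4]
grip_width: 0.3
grasp_force: 90.7
```

>>> {"fn": "carry_out", "kwargs": {"commands": [[[-0.05,0,0,0,0,0],[0,0,0,0,0,0],[0,0,0,0,0,0]]]}}

```text
clock: 9.6
position: [0.5753, 0.1615, 0.0631]
ee_rot: [0.007, 1.0, 0.0, -0.001]
ft_force: [-7.3, 1.2, 5.3]
grip_width: 0.298
grasp_force: 90.9
```

>>> {"fn": "carry_out", "kwargs": {"commands": [[[-0.05,0,0,0,0,0],[0,0,0,0,0,0],[0,0,0,0,0,0]]]}}

```text
clock: 9.85
position: [0.5769, 0.1615, 0.0631]
ee_rot: [0.007, 1.0, -0.0, -0.001]
ft_force: [-9.9, -0.2, 7.6]
grip_width: 0.3
grasp_force: 91.1
```

```bash
python3 st.py
```

```text
clk 9.85 pos [0.5769 0.1615 0.0631] yaw -0.76 zax [-0.002 -0.    -1.   ] F [-9.91 -0.19  7.61] M [ 0.09  1.95 -0.15] w 0.300 g 91.1
```

>>> {"fn": "carry_out", "kwargs": {"commands": [[[0,0,-0.015,0,0,0],[0,0,0,0,0,0],[0,0,0,0,0,0]]]}}

```text
clock: 10.1
position: [0.5769, 0.1614, 0.0631]
ee_rot: [0.007, 1.0, -0.0, -0.001]
ft_force: [-7.1, 0.9, 2.4]
grip_width: 0.3
grasp_force: 90.3
```

```bash
python3 - <<'E'
from st import *
st();snap('side','d4');snap('scene','s4');snap('wrist','w4')
b=cv2.imread('pics/d4.png');a=cv2.imread('pics/s4.png')
A=cv2.resize(a[175:255,330:410],(400,400),interpolation=cv2.INTER_CUBIC);B=cv2.resize(b[175:255,205:285],(400,400),interpolation=cv2.INTER_CUBIC)
cv2.imwrite('pics/m4.png',np.hstack([A,B]))
E
```

```text
clk 10.10 pos [0.5769 0.1614 0.0631] yaw -0.76 zax [-0.002 -0.    -1.   ] F [-7.08  0.9   2.42] M [ 0.28  1.42 -0.06] w 0.300 g 90.3
```

View pics/m4.png

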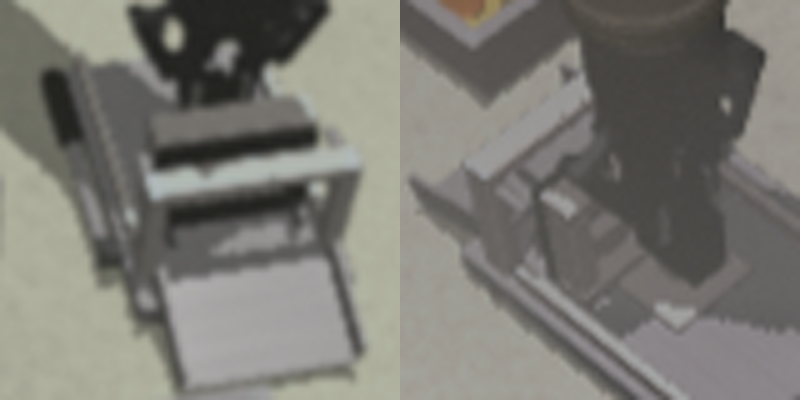

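The pictures show the cassette standing in the channel against the seat, squarely, with the handle toward the open end. Force against position gives first contact near x = 0.5737 and bed friction of about 0.5·N, so I'll lighten the bed load and press on to about 0.5837.

>>> {"fn": "carry_out", "kwargs": {"commands": [[[0,0,-0.008,0,0,0],[-0.03,0,0,0,0,0],[-0.03,0,0,0,0,0],[-0.02,0,-0.004,0,0,0],[0,0,0,0,0,0],[0,0,0,0,0,0],[0,0,0,0,0,0]]]}}

```text
clock: 10.83
position: [0.5794, 0.1614, 0.0631]
ee_rot: [0.007, 1.0, -0.0, -0.002]
ft_force: [-8.4, 0.4, 0.8]
grip_width: 0.3
grasp_force: 90.2
```

```bash
python3 st.py
```

```text
clk 10.83 pos [0.5794 0.1614 0.0631] yaw -0.75 zax [-0.004 -0.    -1.   ] F [-8.42  0.45  0.79] M [ 0.28  1.88 -0.17] w 0.300 g 90.2
```

>>> {"fn": "carry_out", "kwargs": {"commands": [[[0,0,0,0,-0.04,0],[-0.03,0,0,0,0,0],[-0.03,0,-0.004,0,0,0],[-0.03,0,0,0,-0.02,0],[-0.01,0,0,0,0,0],[0,0,0,0,0,0],[0,0,0,0,0,0],[0,0,0,0,0,0]]]}}

```text
clock: 11.5
position: [0.5823, 0.1614, 0.0631]
ee_rot: [0.006, 1.0, -0.0, 0.0]
ft_force: [-14.6, 0.5, 4.2]
grip_width: 0.297
grasp_force: 90.6
```

```bash
python3 st.py
```

```text
clk 11.50 pos [0.5823 0.1614 0.0631] yaw -0.74 zax [ 0.    -0.001 -1.   ] F [-14.58   0.51   4.24] M [ 0.23  2.92 -0.13] w 0.297 g 90.6
```

>>> {"fn": "carry_out", "kwargs": {"commands": [[[0,0,-0.01,0,0,0],[0,0,-0.005,0,0,0],[0,0,0,0,0,0],[0,0,0,0,0,0],[0,0,0,0,0,0]]]}}

```text
clock: 11.92
position: [0.5823, 0.1614, 0.0632]
ee_rot: [0.006, 1.0, -0.0, 0.0]
ft_force: [-10.6, 1.4, -1.9]
grip_width: 0.301
grasp_force: 89.8
```

```bash
python3 st.py
```

```text
clk 11.92 pos [0.5823 0.1614 0.0632] yaw -0.74 zax [ 0.    -0.001 -1.   ] F [-10.58   1.42  -1.95] M [ 0.38  2.44 -0.15] w 0.301 g 89.8
```

>>> {"fn": "carry_out", "kwargs": {"commands": [[[-0.02,0,0,0,-0.005,0],[-0.008,0,-0.004,0,0,0],[0,0,0,0,0,0],[0,0,0,0,0,0],[0,0,0,0,0,0],[0,0,0,0,0,0]]]}}

```text
clock: 12.42
position: [0.5831, 0.1614, 0.0631]
ee_rot: [0.006, 1.0, -0.0, 0.0]
ft_force: [-12.0, 1.0, -2.0]
grip_width: 0.301
grasp_force: 89.9
```

```bash
python3 st.py
```

```text
clk 12.42 pos [0.5831 0.1614 0.0631] yaw -0.73 zax [ 0.    -0.001 -1.   ] F [-12.     1.04  -2.02] M [ 0.43  2.54 -0.14] w 0.301 g 89.9
```

>>> {"fn": "carry_out", "kwargs": {"commands": [[[0,0,-0.003,0,0,0],[0,0,0,0,0,0],[0,0,0,0,0,0],[0,0,0,0,0,0],[0,0,0,0,0,0],[0,0,0,0,0,0]]]}}

```text
clock: 12.92
position: [0.5831, 0.1613, 0.0632]
ee_rot: [0.006, 1.0, -0.0, 0.0]
ft_force: [-10.9, 2.6, -3.0]
grip_width: 0.299
grasp_force: 89.8
```

>>> {"fn": "carry_out", "kwargs": {"commands": [[[0,0,0,0,0,0],[0,0,0,0,0,0],[0,0,0,0,0,0],[0,0,0,0,0,0],[0,0,0,0,0,0],[0,0,0,0,0,0],[0,0,0,0,0,0],[0,0,0,0,0,0],[0,0,0,0,0,0],[0,0,0,0,0,0],[0,0,0,0,0,0],[0,0,0,0,0,0],[0,0,0,0,0,0],[0,0,0,0,0,0],[0,0,0,0,0,0],[0,0,0,0,0,0],[0,0,0,0,0,0],[0,0,0,0,0,0],[0,0,0,0,0,0],[0,0,0,0,0,0]]]}}

```text
clock: 14.58
position: [0.5831, 0.1614, 0.0632]
ee_rot: [0.006, 1.0, -0.0, 0.0]
ft_force: [-10.5, 2.1, -3.3]
grip_width: 0.302
grasp_force: 89.8
```

>>> {"fn": "carry_out", "kwargs": {"commands": [[[0,0,0,0,0,0],[0,0,0,0,0,0],[0,0,0,0,0,0],[0,0,0,0,0,0],[0,0,0,0,0,0],[0,0,0,0,0,0],[0,0,0,0,0,0],[0,0,0,0,0,0],[0,0,0,0,0,0],[0,0,0,0,0,0],[0,0,0,0,0,0],[0,0,0,0,0,0],[0,0,0,0,0,0],[0,0,0,0,0,0],[0,0,0,0,0,0],[0,0,0,0,0,0],[0,0,0,0,0,0],[0,0,0,0,0,0],[0,0,0,0,0,0],[0,0,0,0,0,0]]]}}

```text
clock: 16.25
position: [0.5831, 0.1614, 0.0632]
ee_rot: [0.006, 1.0, -0.0, 0.0]
ft_force: [-12.0, 1.2, -3.0]
grip_width: 0.304
grasp_force: 89.8
```

```bash
python3 st.py
```

```text
clk 16.25 pos [0.5831 0.1614 0.0632] yaw -0.73 zax [ 0.    -0.001 -1.   ] F [-11.98   1.23  -2.99] M [ 0.42  2.39 -0.11] w 0.304 g 89.8
```

```bash
python3 -c "
from workcell import hand_in
print(hand_in())"
```

```text
the job is handed in; nothing more can be done
None
```

The job is handed in: the aluminium cassette stands in the fry cutter's channel, held squarely against the seat with about 10 N (estimated 9.4–10.4 mm of travel from force and position, not seen directly), steady for over 3 s and still gripped.

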